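# Take the charged battery pack off the charging rail

## Robot

A 6-joint arm with a two-finger parallel gripper is mounted at the origin on a cart in front of the work surface, level with it; the furniture and walls round the work are solid. World frame = base frame: x ahead of the robot, y to its left, z up, the work surface at z = 0. Lengths are in m, angles in rad, forces in N, time in s.
With the tool pointing down it reaches from about 0.325 to 0.775 m from the base axis. Payload 9.3 kg.
Tool frame: the origin (TCP) lies between the finger pads; the fingertips stand ahead of it and the grasp point (between the pads) is the TCP (bot.tcp_to_tips is the z of the fingertips in the tool frame, in m); z points along the fingers, y is the line along which they close (so a half turn about z gives the same grasp; the last joint's range is limited). The gripper opens to 85 mm and grips with 20 to 120 N. Pads are 22 mm wide; open, the fingers measure 114 mm over their backs; the gripper's body (76 mm by 85 mm) begins 54 mm behind the grasp point. The pads swing forward as they close: fully open they stand 13 mm farther back than shut.
Start: joints at [1.073, 0.259, 0.021, 1.334, 0, 1.418], TCP at [0.186, 0.518, 0.25] pointing down, gripper open.
Joint ranges: [-3.04, 3.04], [-0.91, 1.82], [-1.04, 1.36], [-1.92, 1.95], [-1.52, 1.45], [-3.14, 3.14]. Speed limits (rad/s): [2.22, 2.22, 2.79, 3.14, 3.14, 3.14].

## Interface

Orientations are given as a rotation vector (axis times angle).
In Python, from workcell import telemetry, optics, bot gives the robot as it stands.
- The arm moves only by the tool arm_command, never from a script. Its argument "series" is a list of rows, each an object of numbers: "x", "y", "z": the shift along the tool's x, y, z in m; "spin": the turn about the tool's z in degrees. In form: [{"x": .., "y": .., "z": .., "spin": ..}, ...]. A call has 1 to 12 rows; each row shifts and turns the commanded pose from where the row before left it, along the tool's axes as they then stand; what a row does not reach is not made up. A row lasts 1/8 s, in which the tool goes at most 62.5 mm and 10.7 degrees, less where a joint would pass 70% of its speed; a pose out of reach is approached as far as the arm can. A call with a gripper value outside its range is refused whole. "claw" is the opening, from 0 (shut) to 1 (fully open), set as the call begins (left out, the last holds). The fingers move at their own pace and stop on an object; "force" is the grip in N (left out, the last holds). Time passes only in rows, so rows that do not move let the fingers close. It gives the time, the measured TCP pose, the force, the opening and the grip force at its end, in the units of the state.
- telemetry.get_state(): the state, without advancing time (a new reading comes with each control period).
- optics.snapshot(name): name is "scene" or "side" or "wrist"; returns a dict with "frame" (384x512x3 uint8, red, green, blue), "z_map" (384x512 float32, m along the optical axis (not along the pixel's ray), 0 where there is no reading), "fx", "fy", "cx", "cy" (pixels), "camera_from_world" (4x4, takes a point from world to camera coordinates); the wrist camera has in their place "tool_from_camera" (4x4, takes a point from camera to tool coordinates, whose origin is the TCP and whose axes are the flange's). Camera axes: x right, y up, looking along -z (the intrinsics and any distortion apply to the point x, -y, -z); pixel columns grow to the right and rows downward; lengths in m; the calibration is good to about 2 mm. A picture is of the moment at which its call begins: read the wrist's pose just before it.
- bot.hand_in(): hands the job in; it is judged then, once.
The state is a dict: "t": time; "joint_pos": joint angles; "qvel": joint speeds; "joint_torque": joint torques, N m; "position": TCP position; "orientation": TCP orientation; "wrist_force": force on the tool from outside, world axes, zero at the start; "torque": the same for the moment, N m; "gripper_width": finger opening in m; "grip_force": force on a finger pad.
Only numpy, scipy, OpenCV 4.12 (cv2) and the standard library are available. Lean on these libraries where they do the work, as an engineer would, in place of code of your own. Each camera call takes 0.05 s, during which the arm holds its last target. There are 200 camera calls.

## Task

The battery pack with the green lamp is charged: press its orange thumb tab down so that its other end pops up out of the sprung catch and stays tipped up on the rail, then lift the pack off the charger and set it down gently, flat and right way up, on the middle of the yellow cutting board. Leave the pack with the red lamp clipped in, and do not disturb the other things on the worktop.

Things in the scene. Friction and masses are not known exactly. Their poses are not given: they have to be found in the camera images.
- dock: White charging dock, fixed. Base plate 195 x 200 x 10 mm; origin at the centre of its underside, z up. Two bays centred at dock y = +55 and -55 mm, one pack in each. Each bay has two side walls, 24 to 29 mm from its centre line, from dock x = -40 to +55 mm, 71 mm high: 5 mm below the top of a clipped pack, so that its sides cannot well be gripped. Tabs point to dock -x, towards the robot.
- dock_rail (a point): Middle of the 12 mm round steel rail, on its axis, 42 mm above the dock's origin; the rail runs along the dock's y through both bays. At the dock's +x end of each bay (x = 58 to 97 mm, up to 65 mm high) a grey housing holds a sprung roller catch that reaches over a lip at the foot of the pack's front end.
- pack_green: Black battery pack, green lamp window on top near the front end; about 160 g, heavier at the tab end. Pack x points from tab to front (catch) end, z up; parallel to the dock's axes when clipped. Origin on the rail axis. Body x -45 to +57, y -22 to +22, z -4 (flat underside) to +34 mm. A groove under it at x = 0, 10 mm deep, sits on the rail; once unclipped it lifts straight off.
- pack_red: The same pack with a red lamp window, in the other bay; to be left clipped in. Which bay is whose varies. Same frame as pack_green.
- pack_green_tab (a point): Point to press: middle of the top of pack_green's orange tab (30 mm wide, 8 thick, pack x -80 to -45 mm), at pack x = -68, z = +12 mm; the body rises 22 mm higher from x = -45 on. A push of 6 to 8 N frees the front end after some 5 mm; being tab-heavy, the pack then tips on by itself to about 0.46 rad about the rail, where the tab's tip meets the base plate, 30 mm down, and stays so when let go.
- pack_green_front (a point): Middle of the upper front edge of pack_green (pack x = 57, z = 34 mm); 76 mm above the worktop when clipped, about 98 mm when tipped. Tipped, the front 30 mm of the pack stands up to 25 mm above the bay walls and can be gripped across its 44 mm width, from above or tilted with the pack. Pushing it down would clip it in again.
- pack_red_front (a point): The same point on pack_red.
- board: Yellow cutting board, 200 mm (its x) by 280 mm (its y), 11 mm thick, lying flat, does not move; origin at the centre of its underside. The pack lying flat on it has its origin 15 mm above the board's origin.
- mug: Purple mug, 84 x 123 x 100 mm, bystander; origin at its underside.
- salt: Salt shaker, 44 mm across, 90 mm high, bystander; origin at its underside.
- tin: Flat food tin, 86 mm across, 40 mm high, bystander; origin at its underside.

How it is judged:
By the outcome, as a careful person would: the job done as asked, in the order asked, and still so for the second after the job is handed in, with the robot touching nothing.
It also fails if it takes over 48 s, if anything falls off the work surface, if the arm or the gripper's body presses on something with over 40 N, if the wrist force passes 120 N, or if a joint passes its speed limit or range.

## Working session

There is one attempt and no reset: what is moved stays moved. The work goes in short steps, Python scripts to look and compute and a tool call to move; the robot and the scene stay as the last step left them, time stands still between calls to the robot, and variables do not carry over. Pictures are saved under pics/ and viewed, at most 10 in all, crops included, and the job is handed in when it is done.

Besides the shell and the picture viewer there is one more tool, called after ">>>" as name([rows], argument=value, ...), one row to a line, values as JSON. arm_command: Moves the arm, as the interface text tells. Its arguments: {"type":"object","properties":{"series":{"type":"array","items":{"type":"object","properties":{"x":{"type":"number"},"y":{"type":"number"},"z":{"type":"number"},"spin":{"type":"number"}}}},"claw":{"type":"number"},"force":{"type":"number"}},"required":["series"]}

```bash
mkdir -p pics; ls; cat > h.py <<'E'
import numpy as np, cv2
from scipy.spatial.transform import Rotation as R
from workcell import telemetry, optics, bot
def snap(n):
    s=telemetry.get_state(); d=optics.snapshot(n)
    if n=="wrist":
        T=np.eye(4);T[:3,:3]=R.from_rotvec(s["orientation"]).as_matrix();T[:3,3]=s["position"]
        d["w"]=T@d["tool_from_camera"]
    else: d["w"]=np.linalg.inv(d["camera_from_world"])
    return d
def ray(d,u,v):
    p=cv2.undistortPoints(np.array([[[u,v]]],float),np.array([[d["fx"],0,d["cx"]],[0,d["fy"],d["cy"]],[0,0,1]]),np.zeros(5))[0,0]
    return d["w"][:3,3], d["w"][:3,:3]@np.array([p[0],-p[1],-1])
def onz(d,u,v,z):
    o,r=ray(d,u,v); return o+r*(z-o[2])/r[2]
def cloud(d):
    z=d["z_map"];v,u=np.indices(z.shape)
    P=np.stack([(u-d["cx"])/d["fx"]*z,-(v-d["cy"])/d["fy"]*z,-z],-1)
    return P@d["w"][:3,:3].T+d["w"][:3,3]
def save(d,f): cv2.imwrite("pics/"+f,d["frame"][...,::-1])
E
python3 - <<'E'
from h import *
s=telemetry.get_state();print({k:np.round(v,3) for k,v in s.items()},bot.tcp_to_tips)
a=snap("scene");b=snap("side")
print(a.keys(),a["w"][:3,3],b["w"][:3,3])
cv2.imwrite("pics/a.png",a["frame"][...,::-1]);cv2.imwrite("pics/b.png",b["frame"][...,::-1])
E
```

```text
pics
{'t': np.float64(0.0), 'joint_pos': array([ 1.073,  0.259,  0.021,  1.334, -0.   ,  1.418]), 'qvel': array([-0.001,  0.001, -0.   , -0.   , -0.002, -0.   ]), 'joint_torque': array([ 2.0000e-03, -5.5564e+01,  3.4452e+01,  1.4000e-02, -0.0000e+00,
       -0.0000e+00]), 'position': array([0.186, 0.517, 0.25 ]), 'orientation': array([-5.390e-01, -3.095e+00,  2.000e-03]), 'wrist_force': array([0.906, 0.033, 0.25 ]), 'torque': array([ 0.002, -0.023, -0.01 ]), 'grip_force': np.float64(0.0), 'gripper_width': np.float64(0.085)} 0.019
dict_keys(['frame', 'z_map', 'fx', 'fy', 'cx', 'cy', 'camera_from_world', 'w']) [-0.17944873 -0.7365593   1.08921978] [0.45620697 1.53867481 1.11444229]
```

View pics/a.png

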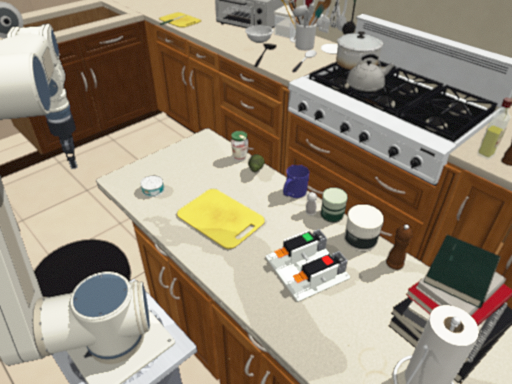

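View pics/b.png

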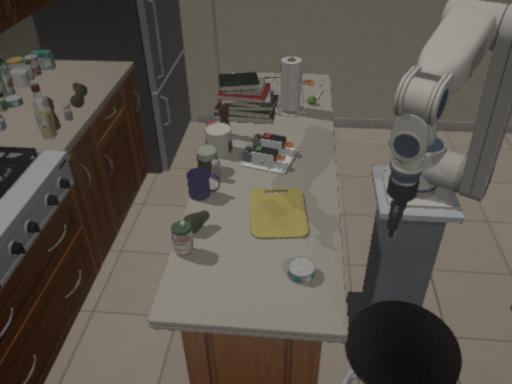

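The scene view shows the green-lamp pack at (303,240) with its tab at (281,252). The red pack is at (325,265) and the board is centred near (220,217). Next I'll measure from the depth maps and colours.

```bash
python3 - <<'E'
from h import *
for n in("scene","side"):
    d=snap(n);P=cloud(d);hsv=cv2.cvtColor(d["frame"],cv2.COLOR_RGB2HSV);H,S,V=cv2.split(hsv)
    W=(P[...,0]>0.2)&(P[...,0]<0.95)&(abs(P[...,1])<0.7)&(d["z_map"]>0)
    print(n,"tabl z",np.round(np.median(P[...,2][W&(abs(P[...,2])<.015)]),4))
    for nm,m in dict(orange=(H>5)&(H<18)&(S>190)&(V>150),green=(H>45)&(H<80)&(S>150)&(V>90),red=((H<4)|(H>176))&(S>180)&(V>120),yellow=(H>22)&(H<33)&(S>150)&(V>120),dark=(V<60)&(P[...,2]>.06)&(P[...,2]<.09)).items():
        m=m&W&(P[...,2]>-.02)&(P[...,2]<.12)
        k,l,st,c=cv2.connectedComponentsWithStats(m.astype(np.uint8))
        for i in range(1,k):
            if st[i,4]<(12 if nm!="dark" else 40):continue
            q=P[l==i];r=cv2.minAreaRect((q[:,:2]*1000).astype(np.float32))
            print(nm,st[i,4],c[i].round(1),np.median(q,0).round(4),"rect",np.round(r[0],1),np.round(r[1],1),round(r[2],1))
E
```

```text
scene tabl z 0.0013
orange 64 [281.4 252.2] [ 0.5258 -0.1136  0.0543] rect [ 528.1 -113. ] [25.7 34.1] 75.4
orange 76 [300.  276.6] [ 0.4981 -0.2196  0.0545] rect [ 498.  -218.1] [26.1 34.3] 78.9
green 58 [307.3 236.9] [ 0.6188 -0.139   0.0781] rect [ 618.4 -138.7] [30.8 27.4] 77.8
red 69 [327.1 260. ] [ 0.5895 -0.2429  0.0779] rect [ 591.  -244.2] [33.1 27.3] 78.9
yellow 2228 [219.2 218.8] [0.5043 0.1728 0.0103] rect [517.6 180.4] [194.8 275.9] 6.4
dark 221 [296.2 242.6] [ 0.5732 -0.1292  0.0764] rect [ 591.9 -131.7] [ 40.2 103.5] 73.0
dark 262 [315.3 266.5] [ 0.5443 -0.2344  0.0764] rect [ 562.2 -238.5] [ 39.2 103. ] 70.7
dark 96 [402.3 306.5] [ 0.6205 -0.4872  0.0619] rect [ 629.8 -489.1] [29.1 61.2] 89.9
dark 177 [498.3 324.2] [ 0.772  -0.6944  0.0623] rect [ 752.1 -694. ] [175.9  13.9] 0.9
side tabl z 0.0009
dark 70 [269.9 101.2] [ 0.5975 -0.5594  0.078 ] rect [ 597.9 -583.1] [159.6  46.2] 76.3
dark 80 [277.4 138.1] [ 0.5429 -0.2214  0.076 ] rect [ 550.4 -224.7] [44.9 81.2] 72.0
dark 107 [267.8 150.8] [ 0.576  -0.1187  0.0754] rect [ 588. -124.] [ 48.  103.5] 70.9
dark 53 [197.1 217.6] [0.7881 0.3122 0.0632] rect [787.3 309.3] [51.1 28.3] 64.9
```

>>> arm_command([
  {"x":-0.04,"y":-0.036,"spin":-0.4},
  {"x":-0.044,"y":-0.04,"spin":-0.4},
  {"x":-0.044,"y":-0.04,"spin":-0.4},
  {"x":-0.044,"y":-0.04,"spin":-0.4},
  {"x":-0.044,"y":-0.04,"spin":-0.4},
  {"x":-0.044,"y":-0.04,"spin":-0.4},
  {"x":-0.044,"y":-0.04,"spin":-0.4},
  {"x":-0.044,"y":-0.04,"spin":-0.4},
  {"x":-0.044,"y":-0.04,"spin":-0.4},
  {"x":-0.044,"y":-0.04,"spin":-0.4},
  {"x":-0.04,"y":-0.03,"spin":-0.4},
  {"x":0,"y":0},
], claw=0, force=30)

```text
validation failed for argument at $.se...
```

```bash
python3 - <<'E'
from h import *
s=telemetry.get_state();M=R.from_rotvec(s["orientation"]).as_matrix();print(s["t"],s["position"].round(4),M.round(3).tolist(),s["joint_pos"].round(2))
d=snap("wrist");print(d["tool_from_camera"].round(3).tolist(),d["w"].round(3).tolist(),s["wrist_force"]);save(d,"w1.png")
E
```

```text
0.2 [0.1858 0.5175 0.2499] [[-0.941, 0.338, -0.0], [0.338, 0.941, -0.001], [0.0, -0.001, -1.0]] [ 1.07  0.26  0.02  1.33 -0.    1.42]
[[0.002, 0.957, 0.29, 0.074], [1.0, -0.002, -0.0, -0.0], [0.001, 0.29, -0.957, -0.124], [0.0, 0.0, 0.0, 1.0]] [[0.336, -0.901, -0.273, 0.116], [0.942, 0.321, 0.099, 0.542], [-0.001, -0.29, 0.957, 0.374], [0.0, 0.0, 0.0, 1.0]] [-0.40435902 -0.3260674  -0.34463218]
```

View pics/w1.png

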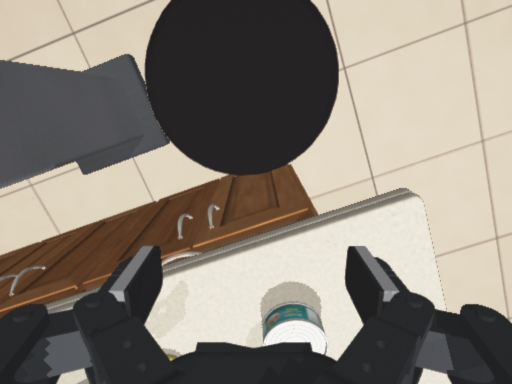

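The wrist picture shows the tin at (293,325). The move was rejected, probably because each row needs all four fields.

>>> arm_command([
  {"x":-0.04,"y":-0.036,"z":0.0,"spin":-0.4},
  {"x":-0.044,"y":-0.04,"z":0.0,"spin":-0.4},
  {"x":-0.044,"y":-0.04,"z":0.0,"spin":-0.4},
  {"x":-0.044,"y":-0.04,"z":0.0,"spin":-0.4},
  {"x":-0.044,"y":-0.04,"z":0.0,"spin":-0.4},
  {"x":-0.044,"y":-0.04,"z":0.0,"spin":-0.4},
  {"x":-0.044,"y":-0.04,"z":0.0,"spin":-0.4},
  {"x":-0.044,"y":-0.04,"z":0.0,"spin":-0.4},
  {"x":-0.044,"y":-0.04,"z":0.0,"spin":-0.4},
  {"x":-0.044,"y":-0.04,"z":0.0,"spin":-0.4},
  {"x":-0.04,"y":-0.03,"z":0.0,"spin":-0.4},
  {"x":0.0,"y":0.0,"z":0.0,"spin":0.0},
], claw=0, force=30)

```text
t: 1.75
position: [0.5105, -0.0358, 0.2493]
orientation: [-0.425, -3.112, 0.0]
wrist_force: [-0.1, 0.2, 0.1]
gripper_width: -0.0001
grip_force: 0.0
```

```bash
python3 - <<'E'
from h import *
s=telemetry.get_state();M=R.from_rotvec(s["orientation"]).as_matrix();print(s["t"],s["position"].round(4),M.round(3).tolist(),s["joint_pos"].round(2))
d=snap("wrist");save(d,"w2.png")
P=cloud(d);H,S,V=cv2.split(cv2.cvtColor(d["frame"],cv2.COLOR_RGB2HSV))
for nm,m in dict(orange=(H>5)&(H<18)&(S>190)&(V>150),green=(H>45)&(H<80)&(S>150)&(V>90)).items():
    k,l,st,c=cv2.connectedComponentsWithStats(m.astype(np.uint8))
    for i in range(1,k):
        if st[i,4]<200:continue
        q=P[l==i];r=cv2.minAreaRect((q[:,:2]*1000).astype(np.float32));print(nm,st[i],np.median(q,0).round(4),np.round(r[0],1),np.round(r[1],1),round(r[2],1))
E
```

```text
1.75 [ 0.5105 -0.0358  0.2493] [[-0.963, 0.268, -0.001], [0.268, 0.963, -0.0], [0.001, -0.0, -1.0]] [-0.23  0.19 -0.07  1.31 -0.    0.04]
```

View pics/w2.png

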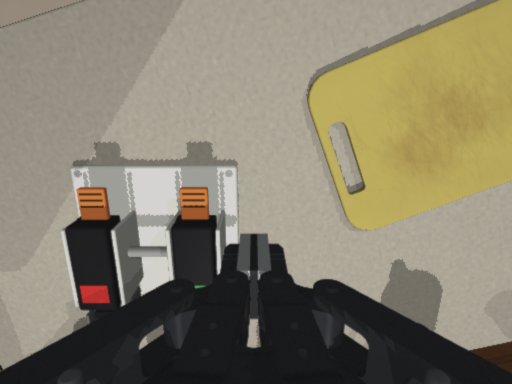

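The wrist view shows the dock square to the image, so the spin is right. The green pack's tab is at (195,203), the red pack's at (93,203), the board hole at (346,157), and the green lamp is just visible at (200,288).

```bash
python3 - <<'E'
from h import *
s=telemetry.get_state();M=R.from_rotvec(s["orientation"]).as_matrix()
d=snap("wrist");P=cloud(d);H,S,V=cv2.split(cv2.cvtColor(d["frame"],cv2.COLOR_RGB2HSV))
m=((H>4)&(H<20)&(S>150)&(V>90)).astype(np.uint8);m[340:]=0;m[:150]=0
m=cv2.morphologyEx(m,cv2.MORPH_CLOSE,np.ones((7,7)))
k,l,st,c=cv2.connectedComponentsWithStats(m)
T=[]
for i in range(1,k):
    if st[i,4]<300:continue
    x,y,w,h,_=st[i]; T.append(onz(d,x+w/2,y,.058)*0+onz(d,c[i][0],c[i][1],.054))
    print(st[i],"blob c",T[-1].round(4),"tip edge",onz(d,x+w/2,y,.054).round(4),"depth z",np.median(P[l==i][:,2]).round(4))
    b=onz(d,x+w/2,y,.054); print("tool rel tip",((b-s["position"])@M).round(4),"c",((T[-1]-s["position"])@M).round(4))
v=T[0]-T[1]; print("dock yaw",np.degrees(np.arctan2(-v[0],v[1])), np.linalg.norm(v))
E
```

```text
[ 77 189  32  32 880] blob c [ 0.4991 -0.2124  0.054 ] tip edge [ 0.4831 -0.2043  0.054 ] depth z 0.054
tool rel tip [-0.0203 -0.1709  0.1955] c [-0.038  -0.1744  0.1955]
[179 189  29  32 863] blob c [ 0.5278 -0.1076  0.054 ] tip edge [ 0.5114 -0.1013  0.054 ] depth z 0.054
tool rel tip [-0.0201 -0.0641  0.1955] c [-0.0376 -0.0657  0.1955]
dock yaw 164.71550562030873 0.10868521489959028
```

>>> arm_command([
  {"x":-0.015,"y":-0.032,"z":0.02,"spin":0.0},
  {"x":-0.016,"y":-0.033,"z":0.03,"spin":0.0},
  {"x":0.0,"y":0.0,"z":0.04,"spin":0.0},
  {"x":0.0,"y":0.0,"z":0.04,"spin":0.0},
  {"x":0.0,"y":0.0,"z":0.03,"spin":0.0},
  {"x":0.0,"y":0.0,"z":0.0,"spin":0.0},
  {"x":0.0,"y":0.0,"z":0.0,"spin":0.0},
])

```text
t: 2.72
position: [0.5222, -0.1034, 0.0917]
orientation: [0.418, 3.112, -0.0]
wrist_force: [-0.3, 0.0, 2.0]
gripper_width: -0.0001
grip_force: 0.0
```

```bash
python3 - <<'E'
from h import *
s=telemetry.get_state();print(s["position"])
d=snap("wrist");save(d,"w3.png")
E
```

```text
[ 0.52216281 -0.10338849  0.09171181]
```

View pics/w3.png

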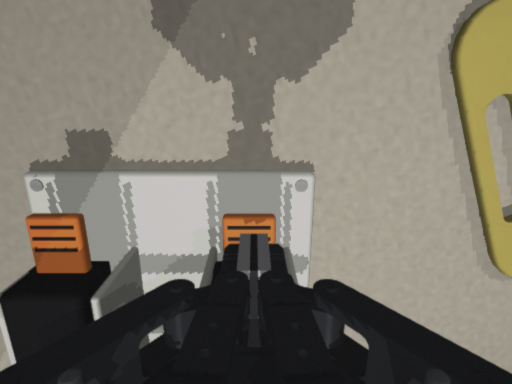

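The closed fingers are over the tab, which spans columns 223–275, with the fingers at 254. Now I'll press slowly.

>>> arm_command([
  {"x":0.0,"y":-0.002,"z":0.01,"spin":0.0},
  {"x":0.0,"y":0.0,"z":0.007,"spin":0.0},
  {"x":0.0,"y":0.0,"z":0.003,"spin":0.0},
  {"x":0.0,"y":0.0,"z":0.002,"spin":0.0},
  {"x":0.0,"y":0.0,"z":0.002,"spin":0.0},
  {"x":0.0,"y":0.0,"z":0.002,"spin":0.0},
  {"x":0.0,"y":0.0,"z":0.0,"spin":0.0},
])

```text
t: 3.65
position: [0.5212, -0.1059, 0.064]
orientation: [-0.42, -3.113, -0.0]
wrist_force: [-0.1, 0.4, -0.5]
gripper_width: 0.0003
grip_force: 0.0
```

```bash
python3 - <<'E'
from h import *
d=snap("wrist");w=d["frame"];e=snap("side");c=cv2.resize(e["frame"][120:180,225:315],None,fx=5,fy=5)
P=cloud(d);H,S,V=cv2.split(cv2.cvtColor(w,cv2.COLOR_RGB2HSV))
m=((H>4)&(H<20)&(S>150)&(V>90));m[340:]=0
k,l,st,_=cv2.connectedComponentsWithStats(m.astype(np.uint8))
for i in range(1,k):
    if st[i,4]>100: print(st[i],np.median(P[l==i],0).round(4))
cv2.imwrite("pics/s4.png",c[...,::-1])
E
```

```text
[229 218  50  26 820] [ 0.5195 -0.1054  0.0204]
[   0  235   67   69 3358] [ 0.5003 -0.2115  0.0538]
```

View pics/s4.png

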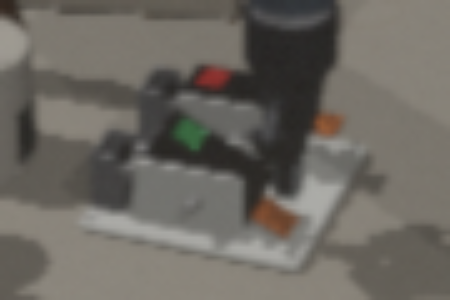

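The side crop shows the pack tipped: the green lamp has risen to (190,132), and the tab reads z = 0.020. I'll lift off, open, and go over the front end. The lateral shift to the gripping point at pack x ≈ 38 is about 105 mm along tool −x.

>>> arm_command([
  {"x":0.0,"y":0.0,"z":-0.03,"spin":0.0},
  {"x":0.0,"y":0.0,"z":-0.05,"spin":0.0},
  {"x":0.0,"y":0.0,"z":-0.05,"spin":0.0},
  {"x":0.0,"y":0.0,"z":-0.04,"spin":0.0},
  {"x":0.03,"y":0.04,"z":0.0,"spin":0.0},
  {"x":0.03,"y":0.04,"z":0.0,"spin":0.0},
  {"x":0.0,"y":0.0,"z":0.0,"spin":0.0},
], claw=1)

```text
t: 4.62
position: [0.4833, -0.0105, 0.2349]
orientation: [0.415, 3.113, 0.001]
wrist_force: [0.2, 1.1, 0.4]
gripper_width: 0.0849
grip_force: 0.0
```

```bash
python3 - <<'E'
from h import *
s=telemetry.get_state();M=R.from_rotvec(s["orientation"]).as_matrix();print(s["position"].round(4),s["wrist_force"].round(2))
yaw=np.radians(-15.3);ux=np.array([np.cos(yaw),np.sin(yaw)]);uy=np.array([-ux[1],ux[0]])
for n in("scene","wrist","side"):
    d=snap(n);P=cloud(d);H,S,V=cv2.split(cv2.cvtColor(d["frame"],cv2.COLOR_RGB2HSV))
    if n=="wrist":save(d,"w5.png")
    q=(P[...,:2]-[.587,-.124]);X=q@ux;Y=q@uy
    m=(abs(Y)<.022)&(X>-.06)&(X<.07)&(P[...,2]>.078)&(P[...,2]<.11)&(d["z_map"]>0)
    if m.sum()>5:
        print(n,m.sum(),"X",np.percentile(X[m],[2,50,98]).round(4),"Y",np.percentile(Y[m],[2,50,98]).round(4),"z",np.percentile(P[...,2][m],[2,50,98]).round(4),"slope",np.polyfit(X[m],P[...,2][m],1).round(3))
    g=(H>45)&(H<80)&(S>120)&(V>70)&(abs(X)<.1)&(abs(Y)<.05)
    if g.sum()>5: print(" lamp X,Y,z",np.median(X[g]).round(4),np.median(Y[g]).round(4),np.median(P[...,2][g]).round(4))
t=np.array([*(np.array([.587,-.124])+.038*ux),.2]);print("rel tool",((t-s["position"])@M).round(4))
E
```

```text
[ 0.4833 -0.0105  0.2349] [0.15 1.09 0.39]
scene 164 X [-0.0097  0.0173  0.0404] Y [-0.0219 -0.0041  0.0178] z [0.0786 0.0881 0.0983] slope [0.342 0.082]
 lamp X,Y,z 0.015 -0.0039 0.0892
wrist 1875 X [-0.0017  0.0175  0.0379] Y [-0.0201  0.0013  0.0217] z [0.0784 0.0882 0.0962] slope [0.439 0.08 ]
 lamp X,Y,z 0.0162 -0.0002 0.0885
side 79 X [-0.0112  0.0184  0.0387] Y [-0.0197  0.0033  0.0216] z [0.0785 0.0867 0.1   ] slope [0.258 0.084]
rel tool [-0.1677 -0.0825  0.0349]
```

View pics/w5.png

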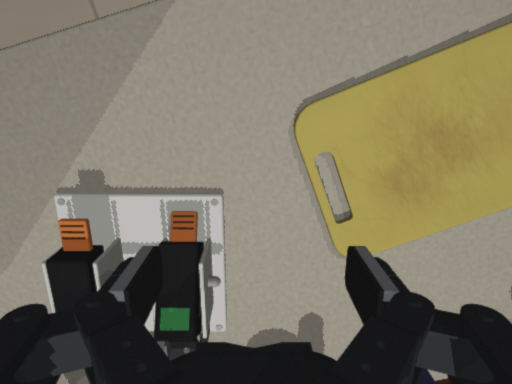

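The wrist view shows the tipped pack at (180,290) with the fingers open and clear. I'll check the open fingertip position in depth, and measure the board.

```bash
python3 - <<'E'
from h import *
s=telemetry.get_state();M=R.from_rotvec(s["orientation"]).as_matrix()
d=snap("wrist");P=cloud(d);T=(P-s["position"])@M
m=(d["z_map"]>0)&(abs(T[...,0])<.013)&(abs(T[...,1])<.06)&(T[...,2]<.05)&(T[...,2]>-.05)
print("finger tool z",np.percentile(T[...,2][m],[50,90,98,100]).round(4), "y",np.percentile(abs(T[...,1][m]),[0,2,50]).round(4), bot.tcp_to_tips)
for n in("scene","side"):
    d=snap(n);H,S,V=cv2.split(cv2.cvtColor(d["frame"],cv2.COLOR_RGB2HSV))
    m=((H>20)&(H<35)&(S>110)&(V>90)).astype(np.uint8)
    k,l,st,_=cv2.connectedComponentsWithStats(m);P=cloud(d)
    ok=[i for i in range(1,k) if st[i,4]>600 and abs(np.median(P[l==i][:,2])-.011)<.01]
    for i in ok:
        v,u=np.nonzero(l==i);q=np.array([onz(d,a,b,.011)[:2] for a,b in zip(u,v)],np.float32)*1000
        print(n,cv2.minAreaRect(q),np.median(P[l==i][:,2]))
E
```

```text
finger tool z [-0.0371 -0.0068  0.0014  0.0068] y [0.0363 0.0405 0.0473] 0.019
scene ((518.889404296875, 181.2335968017578), (200.7023468017578, 278.80743408203125), 6.466055870056152) 0.010361936736236643
side ((516.2981567382812, 194.35877990722656), (184.5422821044922, 212.6640625), 5.972029209136963) 0.009914698540297806
```

Open tips stand 7 mm ahead of the TCP, so at 44 mm opening they'll be at about +14. The TCP should be at z ≈ 0.088.

>>> arm_command([
  {"x":-0.04,"y":-0.02,"z":0.0,"spin":0.0},
  {"x":-0.045,"y":-0.022,"z":0.0,"spin":0.0},
  {"x":-0.045,"y":-0.022,"z":0.0,"spin":0.0},
  {"x":-0.038,"y":-0.018,"z":0.0,"spin":0.0},
  {"x":0.0,"y":0.0,"z":0.04,"spin":0.0},
  {"x":0.0,"y":0.0,"z":0.04,"spin":0.0},
  {"x":0.0,"y":0.0,"z":0.02,"spin":0.0},
  {"x":0.0,"y":0.0,"z":0.0,"spin":0.0},
  {"x":0.0,"y":0.0,"z":0.0,"spin":0.0},
])

```text
t: 6.05
position: [0.6253, -0.1371, 0.1351]
orientation: [0.421, 3.112, -0.0]
wrist_force: [0.4, 0.0, -0.2]
gripper_width: 0.0856
grip_force: 0.0
```

```bash
python3 - <<'E'
from h import *
s=telemetry.get_state();M=R.from_rotvec(s["orientation"]).as_matrix()
o=np.array([.587,-.124]);yaw=np.radians(-15.3);ux=np.array([np.cos(yaw),np.sin(yaw)]);uy=np.array([-ux[1],ux[0]])
q=s["position"][:2]-o;print(s["position"].round(4),"X",q@ux,"Y",q@uy,np.degrees(np.arctan2(-M[1,0],-M[0,0])))
d=snap("wrist");P=cloud(d);q=P[...,:2]-o;X=q@ux;Y=q@uy
m=(d["z_map"]>0)&(P[...,2]>.078)&(P[...,2]<.105)&(X>-.03)&(X<.06)&(abs(Y)<.03)
if m.sum()>20: print(m.sum(),np.percentile(Y[m],[1,50,99]),np.percentile(X[m],[1,99]))
save(d,"w6.png")
E
```

```text
[ 0.6253 -0.1371  0.1351] X 0.04038656921962586 Y -0.0025052564077331857 -15.39169435485497
5839 [-0.02167362 -0.00028934  0.0207477 ] [-0.00243446  0.03986959]
```

View pics/w6.png

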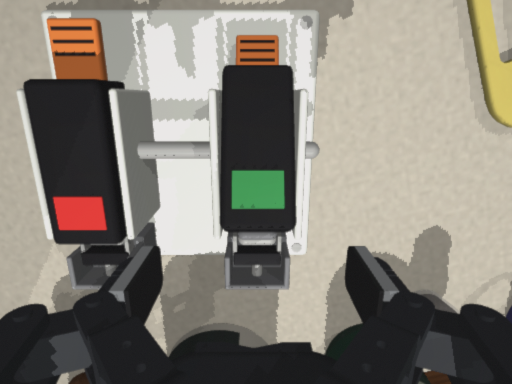

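The view shows the pack top at columns 222–297, its front edge at row 230 and the fingers straddling it. I'll shift slightly to centre, go down, then close gently.

>>> arm_command([
  {"x":0.003,"y":0.002,"z":0.015,"spin":0.0},
  {"x":0.0,"y":0.0,"z":0.02,"spin":0.0},
  {"x":0.0,"y":0.0,"z":0.012,"spin":0.0},
  {"x":0.0,"y":0.0,"z":0.0,"spin":0.0},
  {"x":0.0,"y":0.0,"z":0.0,"spin":0.0},
])

```text
t: 6.72
position: [0.6227, -0.1337, 0.0878]
orientation: [0.42, 3.113, -0.0]
wrist_force: [0.4, 0.3, 0.1]
gripper_width: 0.0855
grip_force: 0.0
```

>>> arm_command([
  {"x":0.0,"y":0.0,"z":0.0,"spin":0.0},
  {"x":0.0,"y":0.0,"z":0.0,"spin":0.0},
  {"x":0.0,"y":0.0,"z":0.0,"spin":0.0},
  {"x":0.0,"y":0.0,"z":0.0,"spin":0.0},
  {"x":0.0,"y":0.0,"z":0.0,"spin":0.0},
  {"x":0.0,"y":0.0,"z":0.0,"spin":0.0},
], claw=0, force=50)

```text
t: 7.48
position: [0.6229, -0.1339, 0.0883]
orientation: [0.42, 3.112, -0.001]
wrist_force: [-0.9, 0.5, 6.0]
gripper_width: 0.0431
grip_force: 53.7
```

Gripped at 43 mm. Now lift slowly.

>>> arm_command([
  {"x":0.0,"y":0.0,"z":-0.006,"spin":0.0},
  {"x":0.0,"y":0.0,"z":-0.01,"spin":0.0},
  {"x":0.0,"y":0.0,"z":-0.015,"spin":0.0},
  {"x":0.0,"y":0.0,"z":-0.02,"spin":0.0},
  {"x":0.0,"y":0.0,"z":-0.02,"spin":0.0},
  {"x":0.0,"y":0.0,"z":-0.02,"spin":0.0},
  {"x":0.0,"y":0.0,"z":-0.02,"spin":0.0},
  {"x":0.0,"y":0.0,"z":-0.02,"spin":0.0},
  {"x":0.0,"y":0.0,"z":0.0,"spin":0.0},
  {"x":0.0,"y":0.0,"z":0.0,"spin":0.0},
])

```text
t: 8.72
position: [0.6223, -0.1336, 0.218]
orientation: [-0.42, -3.113, -0.0]
wrist_force: [-0.2, -0.4, -2.2]
gripper_width: 0.0428
grip_force: 55.6
```

```bash
cat > pk.py <<'E'
from h import *
def rep():
    s=telemetry.get_state();M=R.from_rotvec(s["orientation"]).as_matrix();print(s["position"].round(4),s["wrist_force"].round(2),s["gripper_width"].round(4))
    d=snap("wrist");P=cloud(d);T=(P-s["position"])@M
    H,S,V=cv2.split(cv2.cvtColor(d["frame"],cv2.COLOR_RGB2HSV))
    o=(H>4)&(H<20)&(S>150)&(V>70)&(abs(T[...,1])<.03)&(T[...,0]>.02)&(T[...,0]<.2)&(d["z_map"]>0)&(T[...,2]<.15)
    q=T[o];print("tab tool med",np.median(q,0).round(4) if len(q) else None,len(q), "x range",np.percentile(q[:,0],[2,98]).round(4) if len(q) else 0)
    b=(V<60)&(abs(T[...,1])<.018)&(T[...,0]>.02)&(T[...,0]<.12)&(d["z_map"]>0)&(T[...,2]<.1)&(T[...,2]>-.03)
    q=T[b]
    if len(q)>50:
        p=np.polyfit(q[:,0],q[:,2],1);print("top: tilt",np.arctan(p[0]).round(3),"z at x=0",p[1].round(4),len(q))
    return d,s,M
E
python3 - <<'E'
from pk import *
d,s,M=rep();save(d,"w7.png")
E
```

```text
Traceback (most recent call last):
  File "pk.py", line 3, in rep
    s=telemetry.get_state();M=R.from_rotvec(s["orientation"]).as_matrix();print(s["position"].round(4),s["wrist_force"].round(2),s["gripper_width"].round(4))
                                                                                                                                 ^^^^^^^^^^^^^^^^^^^^^^^^
AttributeError: 'float' object has no attribute 'round'
```

```bash
sed -i 's/,s\["gripper_width"\].round(4)/,s["gripper_width"]/' pk.py
python3 - <<'E'
from pk import *
d,s,M=rep();save(d,"w7.png")
E
```

```text
[ 0.6223 -0.1336  0.218 ] [-0.23 -0.42 -2.17] 0.04281626270023192
tab tool med [ 0.1004 -0.0008  0.0651] 1502 x range [0.0894 0.1113]
top: tilt 0.51 z at x=0 -0.0126 11470
```

View pics/w7.png

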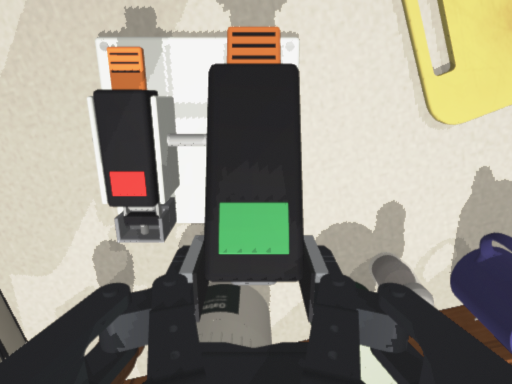

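The pack is held at tilt 0.51, with its top at (255,150), the red pack is still clipped, and nothing else was touched. The TCP sits at about pack (51, 23) mm. I'll carry it to the board, aiming for the flat-state TCP at about (0.568, 0.168, 0.038), and start 27 mm short of that.

>>> arm_command([
  {"x":0.008,"y":0.0125,"z":0.0,"spin":0.0},
  {"x":0.016,"y":0.0275,"z":0.0,"spin":0.0},
  {"x":0.016,"y":0.0275,"z":0.0,"spin":0.0},
  {"x":0.016,"y":0.0275,"z":0.0,"spin":0.0},
  {"x":0.016,"y":0.0275,"z":0.0,"spin":0.0},
  {"x":0.016,"y":0.0275,"z":0.0,"spin":0.0},
  {"x":0.016,"y":0.0275,"z":0.0,"spin":0.0},
  {"x":0.016,"y":0.0275,"z":0.0,"spin":0.0},
  {"x":0.016,"y":0.0275,"z":0.0,"spin":0.0},
  {"x":0.016,"y":0.0275,"z":0.0,"spin":0.0},
  {"x":0.008,"y":0.015,"z":0.0,"spin":0.0},
  {"x":0.0,"y":0.0,"z":0.0,"spin":0.0},
])

```text
t: 10.28
position: [0.5404, 0.1749, 0.2181]
orientation: [-0.417, -3.114, 0.0]
wrist_force: [-0.6, 0.2, -1.7]
gripper_width: 0.0429
grip_force: 55.6
```

>>> arm_command([
  {"x":0.0,"y":0.0,"z":0.02,"spin":0.0},
  {"x":0.0,"y":0.0,"z":0.035,"spin":0.0},
  {"x":0.0,"y":0.0,"z":0.03,"spin":0.0},
  {"x":0.0,"y":0.0,"z":0.02,"spin":0.0},
  {"x":0.0,"y":0.0,"z":0.0,"spin":0.0},
  {"x":0.0,"y":0.0,"z":0.0,"spin":0.0},
], force=35)

```text
t: 11.02
position: [0.5416, 0.1735, 0.1141]
orientation: [0.421, 3.112, 0.0]
wrist_force: [0.3, 0.1, -1.9]
gripper_width: 0.0431
grip_force: 55.5
```

```bash
python3 - <<'E'
from pk import *
rep()
E
```

```text
[0.5416 0.1735 0.1141] [ 0.29  0.14 -1.95] 0.04313425875834952
tab tool med [ 0.1019 -0.0008  0.0654] 1626 x range [0.0894 0.1113]
top: tilt 0.512 z at x=0 -0.0128 11510
```

>>> arm_command([
  {"x":0.0,"y":0.0,"z":0.012,"spin":0.0},
  {"x":0.0,"y":0.0,"z":0.008,"spin":0.0},
  {"x":-0.003,"y":0.0,"z":0.005,"spin":0.0},
  {"x":-0.0035,"y":0.0,"z":0.005,"spin":0.0},
  {"x":-0.003,"y":0.0,"z":0.005,"spin":0.0},
  {"x":0.0,"y":0.0,"z":0.0,"spin":0.0},
], claw=0, force=30)

```text
t: 11.82
position: [0.5503, 0.1714, 0.078]
orientation: [-0.42, -3.113, -0.0]
wrist_force: [-1.1, 0.4, 1.6]
gripper_width: 0.0426
grip_force: 55.9
```

```bash
python3 - <<'E'
from pk import *
rep()
E
```

```text
[0.5503 0.1714 0.078 ] [-1.08  0.37  1.64] 0.04262516654097114
tab tool med [ 0.1067 -0.0008  0.0547] 2157 x range [0.0961 0.1184]
top: tilt 0.412 z at x=0 -0.0123 12983
```

It pivots as planned at low force. Continue the arc.

>>> arm_command([
  {"x":-0.003,"y":0.0,"z":0.005,"spin":0.0},
  {"x":-0.0025,"y":0.0,"z":0.005,"spin":0.0},
  {"x":-0.002,"y":0.0,"z":0.005,"spin":0.0},
  {"x":-0.002,"y":0.0,"z":0.005,"spin":0.0},
  {"x":-0.002,"y":0.0,"z":0.005,"spin":0.0},
  {"x":-0.002,"y":0.0,"z":0.005,"spin":0.0},
  {"x":-0.0015,"y":0.0,"z":0.004,"spin":0.0},
  {"x":-0.001,"y":0.0,"z":0.002,"spin":0.0},
  {"x":0.0,"y":0.0,"z":0.0,"spin":0.0},
])

```text
t: 13.0
position: [0.5673, 0.1669, 0.0427]
orientation: [0.42, 3.11, 0.001]
wrist_force: [3.0, -1.5, 4.9]
gripper_width: 0.0431
grip_force: 57.6
```

```bash
python3 - <<'E'
from pk import *
rep()
E
```

```text
[0.5673 0.1669 0.0427] [ 2.99 -1.53  4.86] 0.04310397239005228
tab tool med [ 0.1067 -0.0007  0.0154] 1642 x range [0.103  0.1104]
top: tilt 0.023 z at x=0 -0.009 18994
```

>>> arm_command([
  {"x":-0.0005,"y":0.0,"z":0.001,"spin":0.0},
  {"x":0.0,"y":0.0,"z":0.001,"spin":0.0},
  {"x":0.0,"y":0.0,"z":0.0,"spin":0.0},
])

```text
t: 13.42
position: [0.5679, 0.1667, 0.0409]
orientation: [0.42, 3.11, 0.0]
wrist_force: [3.5, -1.6, 6.2]
gripper_width: 0.0429
grip_force: 57.7
```

```bash
python3 - <<'E'
from pk import *
rep()
E
```

```text
[0.5679 0.1667 0.0409] [ 3.53 -1.65  6.19] 0.042933962385809966
tab tool med [ 0.1064 -0.0011  0.0133] 1583 x range [0.1029 0.1099]
top: tilt 0.005 z at x=0 -0.009 19399
```

It's flat. Release and retreat upward.

>>> arm_command([
  {"x":0.0,"y":0.0,"z":0.0,"spin":0.0},
  {"x":0.0,"y":0.0,"z":0.0,"spin":0.0},
  {"x":0.0,"y":0.0,"z":0.0,"spin":0.0},
  {"x":0.0,"y":0.0,"z":0.0,"spin":0.0},
  {"x":0.0,"y":0.0,"z":-0.01,"spin":0.0},
  {"x":0.0,"y":0.0,"z":-0.03,"spin":0.0},
  {"x":0.0,"y":0.0,"z":-0.05,"spin":0.0},
  {"x":0.0,"y":0.0,"z":-0.05,"spin":0.0},
  {"x":0.0,"y":0.0,"z":-0.04,"spin":0.0},
  {"x":-0.03,"y":0.0,"z":-0.02,"spin":0.0},
  {"x":0.0,"y":0.0,"z":0.0,"spin":0.0},
], claw=1)

```text
t: 14.85
position: [0.5966, 0.1587, 0.2422]
orientation: [0.421, 3.11, 0.001]
wrist_force: [0.9, 0.4, -0.5]
gripper_width: 0.0854
grip_force: 0.0
```

```bash
python3 - <<'E'
from h import *
d=snap("wrist");save(d,"w8.png");P=cloud(d)
m=(d["z_map"]>0)&(P[...,2]>.042)&(P[...,2]<.06)&(abs(P[...,0]-.52)<.1)&(abs(P[...,1]-.18)<.1)
q=P[m];print(cv2.minAreaRect((q[:,:2]*1000).astype(np.float32)),np.linalg.lstsq(np.c_[q[:,:2],np.ones(len(q))],q[:,2],rcond=None)[0].round(3),np.median(q,0).round(4))
H,S,V=cv2.split(cv2.cvtColor(d["frame"],cv2.COLOR_RGB2HSV))
e=snap("scene");save(e,"end.png");P=cloud(e);H,S,V=cv2.split(cv2.cvtColor(e["frame"],cv2.COLOR_RGB2HSV));r=((H<4)|(H>176))&(S>180)&(V>120)&(P[...,2]>.05)&(P[...,2]<.1)&(abs(P[...,0]-.59)<.05)&(abs(P[...,1]+.24)<.05)
print("red lamp",np.median(P[r],0).round(4))
E
```

```text
((521.373046875, 178.92132568359375), (44.036617279052734, 102.4250259399414), 74.95087432861328) [ 0.003 -0.002  0.048] [0.518  0.1795 0.0493]
red lamp [ 0.5896 -0.2436  0.0783]
```

View pics/w8.png

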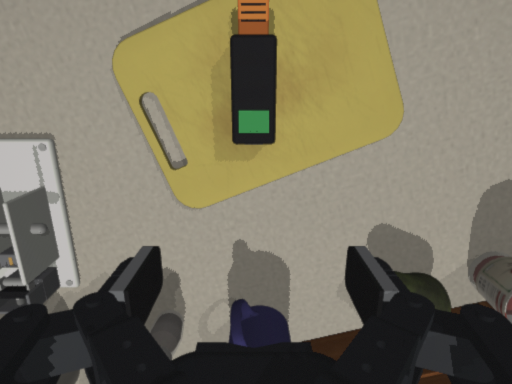

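The pack lies flat and right way up at (254,88), with its body centre at (0.521, 0.179) against the board centre of (0.518, 0.181). The red lamp reads as it did at the start, and the robot is touching nothing.

```bash
python3 -c "
from workcell import bot
print(bot.hand_in())"
```

```text
the job is handed in; nothing more can be done
None
```

The green-lamp pack was tipped out of its catch, lifted off and set down flat, right way up, within about 4 mm of the board's middle. The red pack stayed clipped in, and I handed the job in at about 15 s; no verdict was returned.

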